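# Take a fresh name slate from the slate box

### The job

Put a fresh name slate out for the next player: pressing only lightly, slide the top slate a good third of its length out through the open front of the slate box while it stays flat on the stack, without shifting the slates under it. Then set it gently on the sloping slate rest, lying flat on the face, centred, square and with its lower end against the lip. Slate is brittle, so never bang or press it hard on the stack or the rest, and don't knock the other things on the ledge.

Things in the scene. Friction and masses are not known exactly. Their poses are not given: they have to be found in the camera images.
- slate_top: top one of four equal plain dark grey slates, flat tiles 110 (x) x 62 (y) x 8 (z) mm, 130 to 170 g, stacked in the slate box; origin at the centre of its underside, z up, x along its length. Slate slides on slate at friction 0.18 to 0.27; a rubber fingertip grips it better: 4 to 6 N of press draws it along steadily. Over 80 N between it and the stack or the rest cracks it
- slate_2: the slate just under the top one, same size and origin; the top slate tips off its front edge once more than half of it stands out. It must stay where it lies (within 4 mm); if the top slate is drawn along under a press of more than about 7 N, this one and the next are dragged along with it, since the lower slates are worn smoother
- slate_3: the third slate from the top, same size and origin; it must stay where it lies (within 4 mm); it slides easily on the bottom slate, at two thirds of the friction higher up
- slate_4: the bottom slate of the stack, same size and origin; it must stay where it lies
- slate_box: fixed oak box round the stack, 130 (x) x 82 (y) mm, walls 8 mm thick and 40 mm high, floor 10 mm thick; origin at the centre of its underside on the ledge; +x is the back wall, -x the open front, facing the robot within 20 degrees. Inside 114 x 66 mm: about 2 mm of play round each slate. The stack's top is at 42 mm, 2 mm over the walls, so no slate can be gripped by its sides in the box
- box_front (a point): middle of the open front of the slate box, at its outer face (65 mm from the box's centre) and at the height of the top of the stack (42 mm); axes as the box's. Only a lip 15 mm high crosses the front, below the upper three slates
- rest_face: oak face of the fixed slate rest, 44 mm wide (y), 108 mm long (x): a slate overhangs it 9 mm at each side, so fingers can straddle it. It slopes down towards the robot at 20 degrees; origin on the face, mid-width, at the foot where it meets the lip, 28 mm above the ledge; x up the slope, y across, z square out of the face. The lip stands 8 mm out of the face, 8 mm thick
- rest_seat (a point): point on the rest's face where the slate's origin (centre of its underside) belongs: 55 mm up the slope from the lip, mid-width; axes as the face's
- tumbler: clear glass tumbler, 78 mm across the rim, 92 mm tall, standing loose; origin at the centre of its foot; not to be knocked
- dart_stand: loose brass stand, 72 mm across, with three upright darts, 165 mm tall in all; origin at the centre of its foot; not to be knocked
- tip_pot: loose red rubber pot for dart tips, 52 mm across, 40 mm tall; origin at the centre of its foot; not to be knocked
- sharpener: loose chrome point sharpener, an upright cylinder 19 mm across, 44 mm tall; origin at the centre of its foot; not to be knocked
Mind the look-alikes: they are no part of the job. What is shaped like the slate_top but purple or white is not meant. What is shaped like the part that bears rest_face but green or red is not meant.

How it is judged:
On the way:
1. the top slate is slid at least 35 mm out of the open front, still lying flat on the slates below (x of slate_top in the frame of slate_box below -0.035 m and z of slate_top in the frame of slate_box between 0.0305 and 0.0375 m and angle between slate_top's own z axis and vertical below 0.06 rad and contact force between slate_top and slate_2 above 0.1 N), for 0.2 s.
At the end, for the whole second after the job is handed in: The top slate lies at rest flat on the face of the slate rest (within 4 mm and 0.06 rad), its lower end within 3.5 mm of the lip, centred within 9 mm and square within 0.12 rad, and the three other slates are within 4 mm of where they lay (x of slate_top in the frame of rest_face between 0.0515 and 0.0585 m and y of slate_top in the frame of rest_face between -0.009 and 0.009 m and z of slate_top in the frame of rest_face between -0.004 and 0.004 m and angle between the z axis of slate_top and the z axis of rest_face, either way round below 0.06 rad and angle between the x axis of slate_top and the x axis of rest_face, either way round below 0.12 rad and linear speed of slate_top below 0.01 m/s and distance of each of slate_2, slate_3, slate_4 from where it was at the start of the episode below 0.004 m); the robot touches nothing.
It fails at once if the top slate is pressed on the stack with more than 80 N (contact force between slate_top and slate_2 above 80 N).
It fails at once if the slate is pressed or dropped on the rest with more than 80 N (contact force between slate_top and slate_rest above 80 N).
It fails at once if a slate below is shifted by more than 4 mm (distance of any of slate_2, slate_3, slate_4 from where it was at the start of the episode above 0.004 m).
It fails at once if a thing standing on the ledge is knocked more than 15 mm or tipped (distance of any of tumbler, dart_stand, tip_pot, sharpener from where it was at the start of the episode above 0.015 m or angle between any of tumbler, dart_stand, tip_pot, sharpener's own z axis and vertical above 0.3 rad).
It also fails if it takes over 64 s, if anything falls off the work surface, if the arm or the gripper's body presses on something with over 40 N, if the wrist force passes 120 N, or if a joint passes its speed limit or range.

### The arm

A 7-joint arm with a two-finger parallel gripper is mounted at the origin on the work surface. World frame = base frame: x ahead of the robot, y to its left, z up, the work surface at z = 0. Lengths are in m, angles in rad, forces in N, time in s.
With the tool pointing down it reaches from about 0.4 to 0.875 m from the base axis. Payload 19.3 kg.
Tool frame: the origin (TCP) lies midway between the tips of the shut fingers; the grasp point (between the pads) lies 19 mm behind it; z points along the fingers, y is the line along which they close (so a half turn about z gives the same grasp; the last joint's range is limited). The gripper opens to 85 mm and grips with 20 to 120 N. Pads are 22 mm wide; open, the fingers measure 114 mm over their backs; the gripper's body (76 mm by 85 mm) begins 54 mm behind the grasp point. The pads swing forward as they close: fully open they stand 13 mm farther back than shut.
Start: joints at [1.227, 0.521, -0.036, 1.599, 0.021, 1.021, -0.113], TCP at [0.169, -0.602, 0.231] pointing down, gripper open.
Joint ranges: [-2.91, 2.91], [-0.3, 2.13], [-1.5, 1.42], [0.17, 2.43], [-1.26, 4.41], [0.16, 1.93], [-2.52, 2.52]. Speed limits (rad/s): [1.89, 1.89, 2.39, 2.39, 3.01, 3.01, 3.01].

### API

Orientations are given as [roll, pitch, yaw] about the fixed x, y, z axes, in that order (R = Rz(yaw) Ry(pitch) Rx(roll)).
In Python, from workcell import bot gives the robot as it stands.
- The arm moves only by the tool move_arm, never from a script. Its argument "moves" is a list that holds one entry, the list of rows, each a list of 7 numbers: the opening, from 0 (shut) to 1 (fully open), then the shift along the tool's x, y, z in units of 1000 mm (1.0 is 1000 mm), then the turn, a rotation vector about the tool's x, y, z in units of 2 pi rad (1.0 is 2 pi rad). A call has 1 to 5 rows; each row is the pose to reach, as a shift and turn from the pose commanded when the call began, along the tool's axes at that moment, turning the shorter way round; what a row does not reach only later rows make up. A row lasts 1/10 s, in which the tool goes at most 50 mm and 8.59 degrees, less where a joint would pass 70% of its speed; a pose out of reach is approached as far as the arm can. A call with a number of a shift or a turn outside -1 to 1 is refused whole. A call with a gripper value outside its range is refused whole. The fingers move at their own pace and stop on an object; "force" is the grip in N (left out, the last holds). Time passes only in rows, so rows that repeat a pose let the fingers close. It gives the time, the measured TCP pose, the force, the opening and the grip force at its end, in the units of the state.
- bot.observe(): the state, without advancing time (a new reading comes with each control period).
- bot.grab_frame(name): name is "scene" or "top" or "wrist"; returns the picture (384x512x3 uint8, red, green, blue); there is no depth.
- bot.camera_params(name): a dict with "vertical_fov" (degrees; the focal length in pixels is half the picture's height over the tangent of half this angle, whatever the lens; pixels are square), "cx", "cy" (the principal point, pixels), "D" ([k1, k2, p1, p2, k3] as OpenCV has them; the pictures are not rectified), "R" (3x3) and "t" (3): a world point X has camera coordinates R X + t. Camera axes: x right, y down, z forward; pixel columns grow to the right and rows downward; lengths in m; the calibration is good to about 2 mm. A picture is of the moment at which its call begins: read the wrist's pose just before it. camera_params takes no time and is no camera call; for the wrist camera it gives the pose at the moment of the call.
- bot.job_done(): hands the job in; it is judged then, once.
The state is a dict: "clock": time; "qpos": joint angles; "qd": joint speeds; "joint_efforts": joint torques, N m; "position": TCP position; "tool_rot": TCP orientation; "force": force on the tool from outside, world axes, zero at the start; "moment": the same for the moment, N m; "grip_width": finger opening in m; "finger_force": force on a finger pad.
Only numpy, scipy, OpenCV 4.12 (cv2) and the standard library are available. Lean on these libraries where they do the work, as an engineer would, in place of code of your own. Each camera call takes 0.05 s, during which the arm holds its last target. There are 200 camera calls.

## Working session

There is one attempt and no reset: what is moved stays moved. The work goes in short steps, Python scripts to look and compute and a tool call to move; the robot and the scene stay as the last step left them, time stands still between calls to the robot, and variables do not carry over. Pictures are saved under pics/ and viewed, at most 10 in all, crops included, and the job is handed in when it is done.

Besides the shell and the picture viewer there is one more tool, called as a command line: name --argument value ..., lists and objects as JSON in quotes. move_arm: Moves the arm, as the interface text tells. Shifts and turns lie within -1 to 1; 1 stands for 1000 mm of shift or 2 pi rad of turn. Its arguments: {"type":"object","properties":{"moves":{"type":"array"},"force":{"type":"number"}},"required":["moves"]}

```bash
mkdir -p pics; python3 - <<'E'
from workcell import bot
import cv2,numpy as np
s=bot.observe();print(s)
for n in("scene","top"):
    im=bot.grab_frame(n);cv2.imwrite(f"pics/{n}0.png",im[:,:,::-1]);print(n,bot.camera_params(n))
a=cv2.imread("pics/scene0.png");b=cv2.imread("pics/top0.png")
E
ls
```

```text
{'clock': 0.0, 'qpos': array([ 1.22681992,  0.52201249, -0.0363151 ,  1.59997922,  0.02115606,
        1.0211048 , -0.11280403]), 'qd': array([ 3.91355296e-04,  3.53716500e-05,  2.11629036e-04,  2.45555664e-04,
       -1.82530647e-04, -1.14609112e-03, -4.11479919e-04]), 'joint_efforts': array([-5.98905142e-03, -9.27155042e+01,  1.97800756e+00, -3.69957662e+01,
        1.77996507e-02,  8.13271705e-03, -5.13724444e-05]), 'position': array([ 0.16886217, -0.60141595,  0.23073711]), 'tool_rot': array([-3.14047283e+00,  4.84426649e-05,  2.73728261e-01]), 'force': array([-0.02020834, -0.64122471,  0.0241569 ]), 'moment': array([-0.01474163,  0.01480738, -0.03845863]), 'finger_force': 0.0, 'grip_width': 0.0853840177143437}
scene {'vertical_fov': 50.91396853568114, 'cx': 255.32154376979605, 'cy': 194.7510756238863, 'D': array([-0.09144712,  0.        ,  0.        ,  0.        ,  0.        ]), 'R': array([[-0.08167088,  0.99665467, -0.00305661],
       [ 0.79242054,  0.06307423, -0.6067053 ],
       [-0.60448288, -0.05197228, -0.79492096]]), 't': array([ 0.03168458, -0.43936203,  1.53928718])}
top {'vertical_fov': 46.77914300252063, 'cx': 255.2357268618746, 'cy': 190.17192229275287, 'D': array([-0.11468996,  0.        ,  0.        ,  0.        ,  0.        ]), 'R': array([[-0.02242324, -0.99950443, -0.02209285],
       [-0.99037516,  0.02522655, -0.13609068],
       [ 0.13658056,  0.01882861, -0.99045002]]), 't': array([0.03089419, 0.57190131, 1.158814  ])}
pics
```

View pics/top0.png

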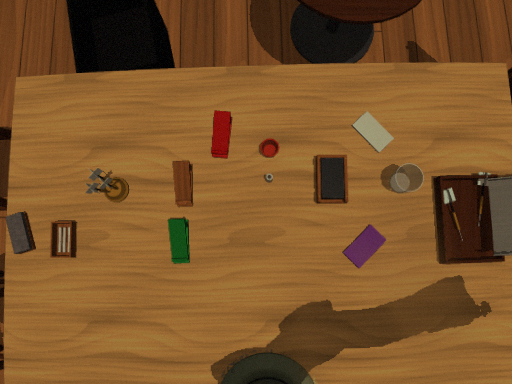

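View pics/scene0.png

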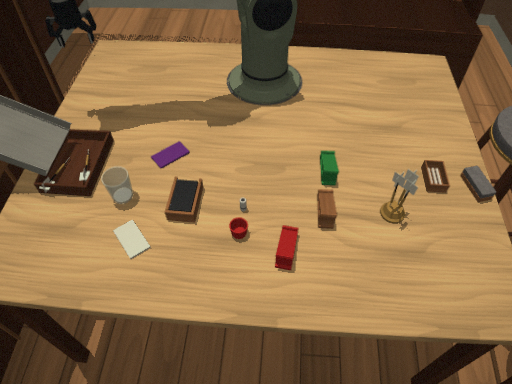

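The candidates, in top-view pixels:
- **Slates:** dark grey in the oak box (331,178), purple (365,246), white (373,132). The dark grey one in the box is meant.
- **Rests:** brown oak (183,183), green (179,240), red (222,134). The brown one is meant.
- **Others:** stand (115,188), pot (269,148), sharpener (268,177), tumbler (403,178).

I'll confirm with a crop and measure.

```bash
cat > h.py <<'E'
import numpy as np,cv2
from scipy.spatial.transform import Rotation as Ro
from workcell import bot
def K(p):
    f=192/np.tan(np.radians(p["vertical_fov"])/2)
    return np.array([[f,0,p["cx"]],[0,f,p["cy"]],[0,0,1.]])
def rays(p,uv):
    n=cv2.undistortPoints(np.float64(uv).reshape(-1,1,2),K(p),p["D"])[:,0]
    d=np.c_[n,np.ones(len(n))]@p["R"]; return -p["R"].T@p["t"],d
def onplane(p,uv,z):
    c,d=rays(p,uv); return c+d*((z-c[2])/d[:,2])[:,None]
def proj(p,X):
    return cv2.projectPoints(np.float64(X).reshape(-1,1,3),cv2.Rodrigues(p["R"])[0],p["t"],K(p),p["D"])[0][:,0]
E
python3 - <<'E'
from h import *
a=cv2.imread("pics/top0.png");b=cv2.imread("pics/scene0.png")
c=lambda im,x,y:cv2.resize(im[y-35:y+35,x-45:x+45],None,fx=4.4,fy=4.2,interpolation=cv2.INTER_CUBIC)
cv2.imwrite("pics/crop0.png",np.vstack([np.hstack([c(a,331,178),c(a,183,183)]),np.hstack([c(b,184,200),c(b,327,208)])]))
p=bot.camera_params("top")
hsv=cv2.cvtColor(a,cv2.COLOR_BGR2HSV)
g=a.astype(int);m=((g.max(2)<75)&(g.max(2)-g.min(2)<22)).astype(np.uint8)
r=m[150:205,312:350];ct=max(cv2.findContours(r,cv2.RETR_EXTERNAL,cv2.CHAIN_APPROX_NONE)[0],key=cv2.contourArea)
q=cv2.boxPoints(cv2.minAreaRect(ct))+[312,150];print(q);X=onplane(p,q,.042);print(X.round(4),X.mean(0))
for n,uv,z in[("tumb foot",(400,184),0),("rim",(405,178),.09),("stand",(117,189),.01),("pot",(269,148),.04),("sharp",(268,177),.044),("restc",(183,183),.04)]:print(n,onplane(p,[uv],z).round(3))
E
```

```text
[[321. 158.]
 [344. 158.]
 [344. 198.]
 [321. 198.]]
[[ 0.6559 -0.1637  0.042 ]
 [ 0.6544 -0.2265  0.042 ]
 [ 0.5448 -0.2209  0.042 ]
 [ 0.5464 -0.1589  0.042 ]] [ 0.60037057 -0.19252024  0.042     ]
tumb foot [[ 0.585 -0.389  0.   ]]
rim [[ 0.588 -0.375  0.09 ]]
stand [[0.59  0.407 0.01 ]]
pot [[ 0.688 -0.023  0.04 ]]
sharp [[ 0.607 -0.018  0.044]]
restc [[0.597 0.213 0.04 ]]
```

View pics/crop0.png

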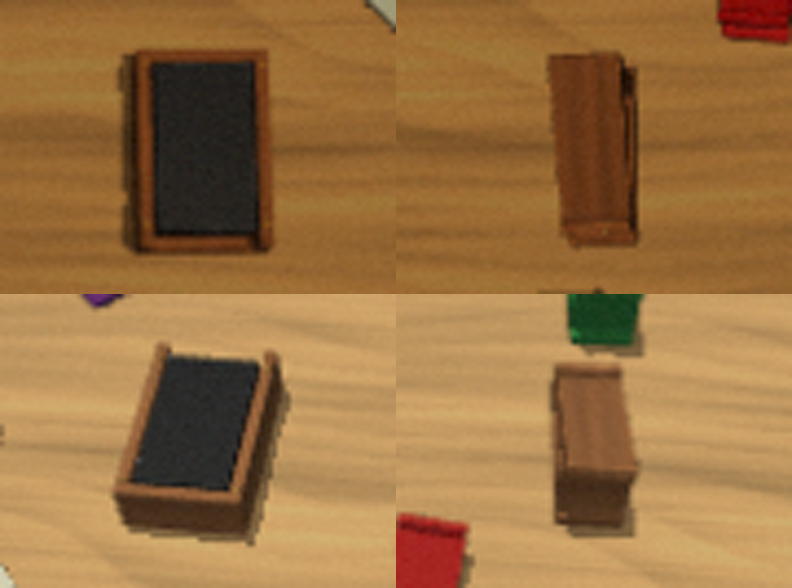

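Confirmed: the dark grey slate in the oak box, open front at the bottom of the top view, and the brown oak rest with its lip towards the robot. Next I'll check how the wrist camera is mounted and plan a viewing pose over the box.

```bash
cat >> h.py <<'E'
def plan(pos,yaw,tilt=0.):
    """relative shift (m) and turn (2pi units) from the present pose to world pose: tool down, yaw, then tilt about world-side axis"""
    s=bot.observe();R0=Ro.from_euler("xyz",s["tool_rot"]);R1=Ro.from_euler("z",yaw)*Ro.from_euler("y",tilt)*Ro.from_euler("x",np.pi)
    print("shift",R0.inv().apply(np.array(pos)-s["position"]).round(4),"turn",((R0.inv()*R1).as_rotvec()/2/np.pi).round(4),"pos",s["position"].round(4),"rpy",s["tool_rot"].round(4),"F",s["force"].round(2))
E
python3 - <<'E'
from h import *
s=bot.observe();p=bot.camera_params("wrist");R0=Ro.from_euler("xyz",s["tool_rot"]).as_matrix()
print(R0.T@(-p["R"].T@p["t"]-s["position"]),(p["R"]@R0).round(3),p["vertical_fov"],p["D"])
plan([.52,-.19,.33],-.03)
E
```

```text
[ 0.06520079 -0.00115377 -0.14277692] [[ 0.001  1.     0.002]
 [-0.966  0.002 -0.26 ]
 [-0.26  -0.001  0.966]] 64.24948920506783 [0.02185708 0.         0.         0.         0.        ]
shift [ 0.4493 -0.3013 -0.0989] turn [-0.0001  0.      0.0483] pos [ 0.1689 -0.6015  0.2308] rpy [-3.1407e+00  1.0000e-04  2.7370e-01] F [-0.06 -0.53  0.08]
```

move_arm --moves '[[[1,0,0,-0.05,0,0,0],[1,0,0,-0.1,0,0,0.01],[1,0.04,-0.027,-0.1,0,0,0.03],[1,0.08,-0.054,-0.1,0,0,0.0483],[1,0.12,-0.08,-0.1,0,0,0.0483]]]'

```text
clock: 0.6
position: [0.2636, -0.4907, 0.3312]
tool_rot: [-3.142, 0.0, -0.035]
force: [1.3, -0.7, 0.1]
grip_width: 0.0853
finger_force: 0.0
```

```bash
python3 - <<'E'
from h import *
plan([.61,-.19,.33],-.03)
E
```

```text
shift [ 0.3357 -0.3126  0.0012] turn [-0.      0.     -0.0008] pos [ 0.2636 -0.4907  0.3312] rpy [-3.1415  0.     -0.0348] F [ 1.32 -0.66  0.07]
```

move_arm --moves '[[[1,0.035,-0.032,0,0,0,0],[1,0.07,-0.064,0,0,0,0],[1,0.105,-0.096,0,0,0,0],[1,0.14,-0.128,0,0,0,0],[1,0.175,-0.16,0,0,0,0]]]'

```text
clock: 1.1
position: [0.4436, -0.336, 0.3312]
tool_rot: [-3.142, 0.0, -0.03]
force: [0.1, -1.3, 0.4]
grip_width: 0.0858
finger_force: 0.0
```

move_arm --moves '[[[0,0.035,-0.032,0,0,0,0],[0,0.07,-0.064,0,0,0,0],[0,0.105,-0.096,0,0,0,0],[0,0.135,-0.128,0.02,0,0,0],[0,0.16,-0.152,0.06,0,0,0]]]'

```text
clock: 1.6
position: [0.6083, -0.1891, 0.2746]
tool_rot: [3.142, -0.004, -0.028]
force: [0.3, -1.0, -0.4]
grip_width: 0.0121
finger_force: 0.0
```

move_arm --moves '[[[0,0,0,0.04,0,0,0],[0,0,0,0.07,0,0,0],[0,0,0,0.07,0,0,0]]]'

```text
clock: 1.9
position: [0.6036, -0.191, 0.1994]
tool_rot: [-3.14, 0.007, -0.029]
force: [-0.8, -0.1, -0.2]
grip_width: 0.0001
finger_force: 0.0
```

```bash
python3 - <<'E'
from h import *
import json
s=bot.observe();p=bot.camera_params("wrist");im=bot.grab_frame("wrist")
np.savez("w1.npz",im=im,**p);cv2.imwrite("pics/w1.png",im[:,:,::-1]);print(s["position"],s["tool_rot"],s["force"])
g=im.astype(int);m=((g.max(2)<85)&(g.max(2)-g.min(2)<25)).astype(np.uint8)
cs=[c for c in cv2.findContours(m,cv2.RETR_EXTERNAL,cv2.CHAIN_APPROX_NONE)[0] if cv2.contourArea(c)>800]
for c in cs:
    q=cv2.boxPoints(cv2.minAreaRect(c));print(cv2.contourArea(c),q.round(1).tolist());X=onplane(p,q,.042);print(X.round(4).tolist(),X.mean(0))
E
```

```text
[ 0.6035636  -0.19095934  0.1994401 ] [-3.14011561  0.00669378 -0.02918472] [-0.81361859 -0.05784987 -0.2201354 ]
48375.5 [[-0.0, 123.0], [511.0, 123.0], [511.0, 383.0], [0.0, 383.0]]
[[0.6617, 0.0494, 0.042], [0.6483, -0.4319, 0.042], [0.3436, -0.4881, 0.042], [0.3584, 0.1228, 0.042]] [ 0.50301798 -0.18696745  0.042     ]
```

View pics/w1.png

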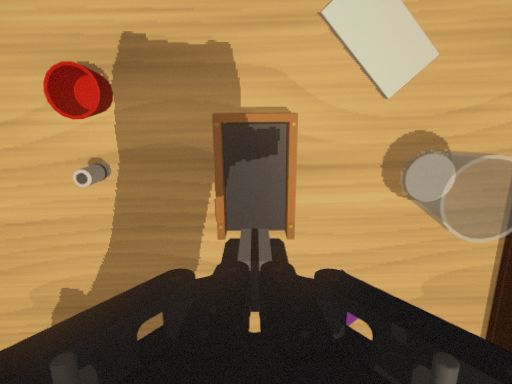

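The wrist view shows the box with its slate from about (222,122) to (289,232), the fingertips at (255,232), the pot at (78,90), the sharpener at (92,174) and the tumbler at (450,190). I'll fit the slate's edges.

```bash
python3 - <<'E'
from h import *
d=np.load("w1.npz");p={k:d[k] if d[k].ndim else float(d[k]) for k in d if k!="im"};im=d["im"]
S=cv2.cvtColor(im,cv2.COLOR_RGB2HSV)[:,:,1].astype(float)
print(S[180,205:305].astype(int)); print(S[105:135,235].astype(int))
def cross(v,t):  # first falling crossing, subpixel
    i=np.where((v[:-1]>t)&(v[1:]<=t))[0][0];return i+(v[i]-t)/(v[i]-v[i+1])
L=[];R=[];T=[]
for r in range(135,222,3):
    L.append((215+cross(S[r,215:250],90)-0,r)); R.append((298-cross(S[r,298:265:-1],90),r))
for c in range(230,284,3): T.append((c,115+cross(S[115:150,c],90)))
fl=lambda P:(lambda X:X)(onplane(p,P,.042))
XL,XR,XT=fl(L),fl(R),fl(T)
a=np.polyfit(XL[:,0],XL[:,1],1);b=np.polyfit(XR[:,0],XR[:,1],1);c=np.polyfit(XT[:,1],XT[:,0],1)
print(a,b,c,"resid",np.std(XL[:,1]-np.polyval(a,XL[:,0])),np.std(XR[:,1]-np.polyval(b,XR[:,0])),np.std(XT[:,0]-np.polyval(c,XT[:,1])))
yaw=np.mean([a[0],b[0],-c[0]]);print("yaw",yaw,"left y",np.polyval(a,.6),"right y",np.polyval(b,.6),"back x",np.polyval(c,-.19))
E
```

```text
[146 146 152 141 148 149 147 147 149 151 172 178 174 177 184 174 182 169
 162 148  80  64  57  62  57  56  52  44  48  52  48  48  50  42  50  58
  57  48  52  50  63  47  48  52  48  52  66  45  49  55  44  49  53  49
  50  50  63  60  61  58  51  46  58  59  50  64  59  53  61  56  57  51
  66  64  59  67  61  68  57  57  72 149 172 164 169 175 167 167 166 174
 166 145 139 138 138 137 137 136 136 136]
[145 142 151 150 148 146 142 152 164 170 177 167 167 172 176 165 171 157
 109 109  86  78  81  81  90  86  94  79  95  82]
[-0.02105065 -0.14701528] [-0.01244757 -0.212766  ] [-0.03081247  0.64926925] resid 0.00020839713477125037 0.00013352123447651207 0.0009291073252306592
yaw -0.0008952516465498215 left y -0.1596456681271835 right y -0.2202345434527879 back x 0.6551236167127422
```

```bash
python3 - <<'E'
from h import *
plan([.622,-.1905,.052],-.02)
E
```

```text
shift [ 0.0177 -0.0013  0.1503] turn [-0.0001  0.0005 -0.0015] pos [ 0.6048 -0.1914  0.2023] rpy [-3.1408  0.0032 -0.0297] F [ 0.48 -0.36  0.74]
```

move_arm --moves '[[[0,0.017,-0.001,0.04,0,0,-0.0015],[0,0.017,-0.001,0.08,0,0,-0.0015],[0,0.017,-0.001,0.12,0,0,-0.0015],[0,0.017,-0.001,0.14,0,0,-0.0015],[0,0.017,-0.001,0.14,0,0,-0.0015]]]'

```text
clock: 2.45
position: [0.6222, -0.1913, 0.0628]
tool_rot: [-3.141, 0.002, -0.021]
force: [-0.1, 0.4, -0.1]
grip_width: -0.0
finger_force: 0.0
```

move_arm --moves '[[[0,0,0,0,0,0,0],[0,0,0,0,0,0,0],[0,0,0,0,0,0,0],[0,0,0,0,0,0,0]]]'

```text
clock: 2.85
position: [0.6231, -0.1913, 0.0647]
tool_rot: [3.141, -0.002, -0.02]
force: [0.3, 0.3, 0.5]
grip_width: 0.0004
finger_force: 0.0
```

```bash
python3 - <<'E'
from h import *
plan([.622,-.1905,.045],-.02)
E
```

```text
shift [-0.0012 -0.0008  0.0197] turn [ 0.0001 -0.0002 -0.0001] pos [ 0.6231 -0.1913  0.0647] rpy [ 3.1412e+00 -1.5000e-03 -2.0400e-02] F [0.27 0.25 0.49]
```

Going down gently towards contact, in ever smaller steps.

move_arm --moves '[[[0,0,0,0.006,0,0,0],[0,0,0,0.012,0,0,0],[0,0,0,0.016,0,0,0],[0,0,0,0.018,0,0,0],[0,0,0,0.018,0,0,0]]]'

```text
clock: 3.35
position: [0.6224, -0.1911, 0.045]
tool_rot: [-3.141, 0.001, -0.02]
force: [-0.3, -0.1, 0.3]
grip_width: 0.0002
finger_force: 0.0
```

move_arm --moves '[[[0,0,0,0.001,0,0,0],[0,0,0,0.002,0,0,0],[0,0,0,0.002,0,0,0],[0,0,0,0.003,0,0,0],[0,0,0,0.003,0,0,0]]]'

```text
clock: 3.85
position: [0.6226, -0.1911, 0.0425]
tool_rot: [-3.142, 0.0, -0.02]
force: [0.2, 0.8, 1.1]
grip_width: 0.0001
finger_force: 0.0
```

move_arm --moves '[[[0,0,0,0.0003,0,0,0],[0,0,0,0.0005,0,0,0],[0,0,0,0.0005,0,0,0]]]'

```text
clock: 4.15
position: [0.6227, -0.1912, 0.0422]
tool_rot: [3.142, -0.0, -0.02]
force: [-1.5, 0.6, 3.1]
grip_width: 0.0001
finger_force: 1.5
```

move_arm --moves '[[[0,0,0,0.0003,0,0,0],[0,0,0,0.0005,0,0,0],[0,0,0,0.0005,0,0,0]]]'

```text
clock: 4.45
position: [0.623, -0.1912, 0.0421]
tool_rot: [3.141, -0.001, -0.02]
force: [-2.1, 0.9, 9.1]
grip_width: -0.0
finger_force: 4.7
```

move_arm --moves '[[[0,0,0,-0.0003,0,0,0],[0,0,0,-0.0003,0,0,0],[0,0,0,-0.0003,0,0,0]]]'

```text
clock: 4.75
position: [0.6229, -0.1912, 0.0421]
tool_rot: [3.141, -0.001, -0.02]
force: [-0.1, -0.5, 7.5]
grip_width: -0.0002
finger_force: 3.2
```

move_arm --moves '[[[0,0,0,-0.0002,0,0,0],[0,0,0,-0.0002,0,0,0],[0,0,0,-0.0002,0,0,0]]]'

```text
clock: 5.05
position: [0.6228, -0.1912, 0.0421]
tool_rot: [3.142, -0.0, -0.02]
force: [0.0, -0.0, 5.0]
grip_width: -0.0001
finger_force: 2.4
```

```bash
python3 - <<'E'
from h import *
s=bot.observe();print(s["force"],s["finger_force"],s["position"])
bot.grab_frame("top")
s=bot.observe();print(s["force"],s["finger_force"],s["position"])
E
```

```text
[ 4.68809467e-03 -3.37358655e-03  4.98511576e+00] 2.4431437253952026 [ 0.62280957 -0.19120094  0.04214554]
[ 0.47252866 -0.39956415  5.09140842] 2.528775818645954 [ 0.62280826 -0.19115933  0.04214024]
```

move_arm --moves '[[[0,-0.001,0,0,0,0,0],[0,-0.002,0,0,0,0,0],[0,-0.003,0,0,0,0,0],[0,-0.004,0,0,0,0,0],[0,-0.005,0,0,0,0,0]]]'

```text
clock: 5.6
position: [0.6177, -0.191, 0.0421]
tool_rot: [-3.142, -0.0, -0.02]
force: [2.2, -0.1, 5.6]
grip_width: 0.0001
finger_force: 2.6
```

move_arm --moves '[[[0,-0.002,0,0,0,0,0],[0,-0.004,0,0,0,0,0],[0,-0.006,0,0,0,0,0],[0,-0.008,0,0,0,0,0],[0,-0.01,0,0,0,0,0]]]'

```text
clock: 6.1
position: [0.6077, -0.1908, 0.0421]
tool_rot: [3.142, -0.0, -0.02]
force: [1.1, -0.3, 4.6]
grip_width: 0.0001
finger_force: 2.6
```

move_arm --moves '[[[0,-0.002,0,0,0,0,0],[0,-0.004,0,0,0,0,0],[0,-0.006,0,0,0,0,0],[0,-0.008,0,0,0,0,0],[0,-0.01,0,0,0,0,0]]]'

```text
clock: 6.6
position: [0.5977, -0.1906, 0.0421]
tool_rot: [3.142, -0.0, -0.02]
force: [1.8, -0.8, 5.3]
grip_width: -0.0003
finger_force: 2.6
```

move_arm --moves '[[[0,-0.002,0,0,0,0,0],[0,-0.004,0,0,0,0,0],[0,-0.006,0,0,0,0,0],[0,-0.008,0,0,0,0,0],[0,-0.01,0,0,0,0,0]]]'

```text
clock: 7.1
position: [0.5877, -0.1904, 0.0421]
tool_rot: [-3.142, -0.0, -0.02]
force: [1.2, 0.5, 5.5]
grip_width: -0.0002
finger_force: 2.6
```

move_arm --moves '[[[0,-0.002,0,0,0,0,0],[0,-0.004,0,0,0,0,0],[0,-0.006,0,0,0,0,0],[0,-0.008,0,0,0,0,0],[0,-0.01,0,0,0,0,0]]]'

```text
clock: 7.6
position: [0.5777, -0.1902, 0.0421]
tool_rot: [-3.142, -0.0, -0.02]
force: [0.5, 0.0, 5.5]
grip_width: 0.0002
finger_force: 2.6
```

move_arm --moves '[[[0,-0.001,0,0,0,0,0],[0,-0.002,0,0,0,0,0],[0,-0.003,0,0,0,0,0],[0,-0.003,0,0,0,0,0],[0,-0.003,0,0,0,0,0]]]'

```text
clock: 8.1
position: [0.5745, -0.1901, 0.0421]
tool_rot: [-3.142, -0.0, -0.02]
force: [-0.6, 0.6, 6.7]
grip_width: -0.0003
finger_force: 3.2
```

move_arm --moves '[[[0,0,0,-0.002,0,0,0],[0,0,0,-0.01,0,0,0],[0,0,0,-0.04,0,0,0],[0.5,0.03,0,-0.09,0,0,0],[1,0.07,0,-0.12,0,0,0]]]'

```text
clock: 8.6
position: [0.6383, -0.1921, 0.1603]
tool_rot: [3.141, -0.0, -0.021]
force: [2.0, -0.2, -0.5]
grip_width: 0.0286
finger_force: 0.0
```

move_arm --moves '[[[1,0,0,0,0,0,0],[1,0,0,0,0,0,0],[1,0,0,0,0,0,0],[1,0,0,0,0,0,0]]]'

```text
clock: 9.0
position: [0.6375, -0.1915, 0.1561]
tool_rot: [-3.141, 0.002, -0.021]
force: [-0.1, -0.3, -0.2]
grip_width: 0.0846
finger_force: 0.0
```

```bash
python3 - <<'E'
from h import *
s=bot.observe();p=bot.camera_params("wrist");im=bot.grab_frame("wrist")
np.savez("w2.npz",im=im,**p);cv2.imwrite("pics/w2.png",im[:,:,::-1]);print(s["position"],s["tool_rot"],s["force"])
print(proj(p,[[.552,-.19,.042],[.497,-.158,.042],[.497,-.22,.042],[.535,-.19,.042]]).round(1))
E
```

```text
[ 0.6374632  -0.1915219   0.15613948] [-3.14133220e+00  2.01775508e-03 -2.05226150e-02] [-0.11757908 -0.28062    -0.2412915 ]
[[255.8 276.4]
 [224.3 327.1]
 [287.4 326.1]
 [256.1 292.4]]
```

View pics/w2.png

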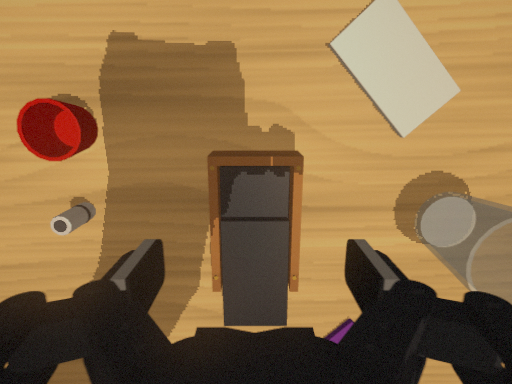

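The slate now stands out of the front. Its back edge is at row 218 and its front edge at row 325, cols 224–287. Next I'll measure its pose.

```bash
python3 - <<'E'
from h import *
d=np.load("w2.npz");p={k:d[k] if d[k].ndim else float(d[k]) for k in d if k!="im"};im=d["im"]
S=cv2.cvtColor(im,cv2.COLOR_RGB2HSV)[:,:,1].astype(float)
cross=lambda v,t:(lambda i:i+(v[i]-t)/(v[i]-v[i+1]))(np.where((v[:-1]>t)&(v[1:]<=t))[0][0])
L=[(210+cross(S[r,210:250],90),r) for r in range(298,320,2)]
R=[(300-cross(S[r,300:260:-1],90),r) for r in range(298,320,2)]
g=im.sum(2).astype(float);T=[(c,310+cross(-g[310:335,c],-150)) if 0 else (c,326.-0) for c in (230,280)]
print(g[316:332,240].astype(int),g[316:332,270].astype(int),g[210:226,255].astype(int))
L,R=map(lambda P:onplane(p,P,.042),(L,R))
a=np.polyfit(L[:,0],L[:,1],1);b=np.polyfit(R[:,0],R[:,1],1);print(a[0],b[0],"y at .52",np.polyval(a,.52),np.polyval(b,.52))
print(onplane(p,[(224,325.5),(287.5,325),(222,219),(288,219)],.042).round(4))
plan([.51,-.19,.13],-.02)
E
```

```text
[167 174 167 158 164 170 173 175 167 225 395 438 443 393 243 110] [151 157 148 158 168 161 155 153 159 211 398 435 437 341 175  96] [204 198 199 207 198 203 189 113 127 104 122 162 195 193 194 189]
-0.03894794004844939 -0.020820315767197523 y at .52 -0.15843835518007945 -0.21858628348346879
[[ 0.4988 -0.1578  0.042 ]
 [ 0.4983 -0.2201  0.042 ]
 [ 0.6096 -0.1609  0.042 ]
 [ 0.6085 -0.2197  0.042 ]]
shift [-0.1277  0.0011  0.0265] turn [-0.      0.0003 -0.0001] pos [ 0.6377 -0.1915  0.1563] rpy [-3.1414e+00  1.6000e-03 -2.0600e-02] F [ 0.09 -1.32  0.3 ]
```

move_arm --moves '[[[1,-0.04,0,0,0,0,0],[1,-0.08,0,0,0,0,0],[1,-0.11,0,0.01,0,0,0],[1,-0.122,0,0.03,0,0,0],[1,-0.122,0,0.05,0,0,0]]]'

```text
clock: 9.55
position: [0.5146, -0.1895, 0.1068]
tool_rot: [3.141, 0.001, -0.021]
force: [0.4, -0.4, -0.6]
grip_width: 0.0857
finger_force: 0.0
```

move_arm --moves '[[[1,0,0,0.01,0,0,0],[1,0,0,0.01,0,0,0],[1,0,0,0.01,0,0,0]]]'

```text
clock: 9.85
position: [0.517, -0.1889, 0.0973]
tool_rot: [-3.142, -0.0, -0.02]
force: [0.6, -0.8, -0.2]
grip_width: 0.0851
finger_force: 0.0
```

```bash
python3 - <<'E'
from h import *
plan([.515,-.189,.018],-.02)
s=bot.observe();p=bot.camera_params("wrist");im=bot.grab_frame("wrist")
cv2.imwrite("pics/w3.png",im[:,:,::-1])
E
```

```text
shift [-0.002   0.0001  0.0793] turn [-0. -0. -0.] pos [ 0.517  -0.1889  0.0973] rpy [-3.1415 -0.     -0.0202] F [ 0.62 -0.81 -0.23]
```

View pics/w3.png

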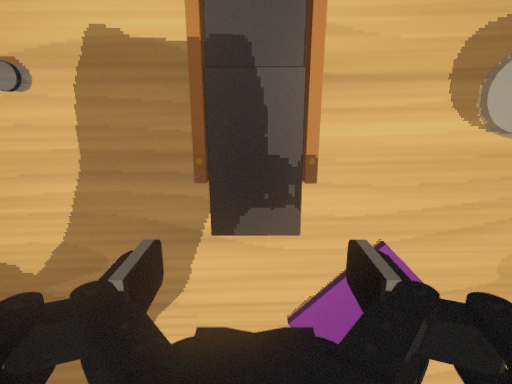

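The slate's front end is at row 235, cols 211–300, midway between the fingers (162 and 348). I'll lower and grip; the purple tile lies below the finger path.

move_arm --moves '[[[1,-0.001,0,0.02,0,0,0],[1,-0.001,0,0.04,0,0,0],[1,-0.001,0,0.06,0,0,0],[1,-0.001,0,0.075,0,0,0],[1,-0.001,0,0.079,0,0,0]]]'

```text
clock: 10.4
position: [0.5154, -0.1888, 0.0171]
tool_rot: [-3.141, 0.001, -0.02]
force: [0.0, 0.6, -0.6]
grip_width: 0.0856
finger_force: 0.0
```

move_arm --moves '[[[0.8,0,0,0,0,0,0],[0.8,0,0,0,0,0,0],[0.76,0,0,0,0,0,0],[0.74,0,0,0,0,0,0],[0.74,0,0,0,0,0,0]]]' --force 30

```text
clock: 10.9
position: [0.5159, -0.1891, 0.0184]
tool_rot: [3.141, -0.001, -0.02]
force: [0.2, 0.2, 0.7]
grip_width: 0.0631
finger_force: 0.0
```

move_arm --moves '[[[0.7,0,0,0,0,0,0],[0.6,0,0,0,0,0,0],[0.5,0,0,0,0,0,0],[0.4,0,0,0,0,0,0],[0.4,0,0,0,0,0,0]]]' --force 50

```text
clock: 11.4
position: [0.5158, -0.189, 0.0183]
tool_rot: [3.141, -0.0, -0.02]
force: [-0.3, 0.4, 5.6]
grip_width: 0.0611
finger_force: 52.7
```

move_arm --moves '[[[0.4,0,0,-0.001,0,0,0],[0.4,0,0,-0.004,0,0,0],[0.4,0,0,-0.01,0,0,0],[0.4,0,0,-0.02,0,0,0],[0.4,0,0,-0.03,0,0,0]]]'

```text
clock: 11.9
position: [0.5157, -0.189, 0.049]
tool_rot: [3.142, -0.0, -0.02]
force: [0.2, -1.0, -1.4]
grip_width: 0.061
finger_force: 54.4
```

move_arm --moves '[[[0.4,0,0,-0.03,0,0,0],[0.4,0,0,-0.06,0,0,0],[0.4,0,0,-0.1,0,0,0],[0.4,0,0,-0.13,0,0,0],[0.4,0,0,-0.13,0,0,0]]]'

```text
clock: 12.4
position: [0.5174, -0.1896, 0.1827]
tool_rot: [3.14, -0.006, -0.021]
force: [0.7, -0.2, -2.4]
grip_width: 0.0606
finger_force: 55.0
```

```bash
python3 - <<'E'
from h import *
s=bot.observe();print(s["position"],s["tool_rot"],s["force"],s["moment"],s["grip_width"])
p=bot.camera_params("wrist");im=bot.grab_frame("wrist");sc=bot.grab_frame("scene")
np.savez("w4.npz",im=im,**p)
cv2.imwrite("pics/w4.png",np.hstack([cv2.resize(im,None,fx=.9,fy=.9),cv2.resize(sc[100:260,120:280],(346,346))])[:,:,::-1])
plan([.47,.0,.2],-.02)
E
```

```text
[ 0.51738607 -0.18956577  0.18269876] [ 3.13972405 -0.0064255  -0.02062166] [ 0.65439427 -0.15697201 -2.3772106 ] [0.05727208 0.00855236 0.05231297] 0.06059888375853978
shift [-0.0495 -0.1881 -0.0213] turn [ 0.0001 -0.0002 -0.0001] pos [ 0.5157 -0.1891  0.1788] rpy [ 3.1411e+00 -1.3000e-03 -2.0400e-02] F [ 0.06 -0.76 -2.45]
```

View pics/w4.png

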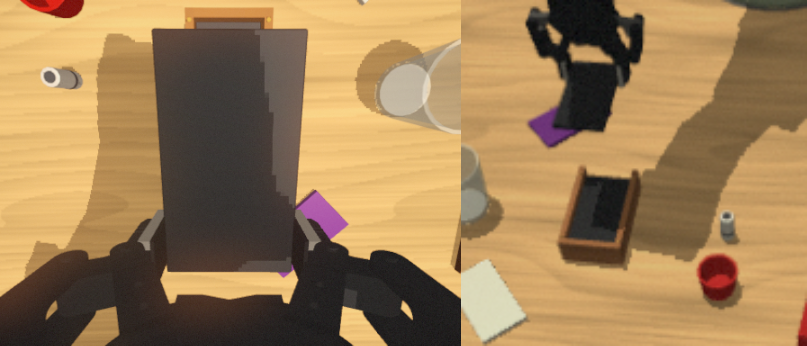

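The slate is held square between the fingers, wide end near (169,31)–(342,31) and near end at row 301 in full-size pixels. The box still holds the others. I'll take its pose in the tool by PnP, and measure the rest from the top and scene pictures.

```bash
cat > hold.py <<'E'
from h import *
def slate_in_tool(im,p,pos,rot,L=(150,215),Rr=(300,360),rows=range(60,220,4)):
    S=cv2.cvtColor(im,cv2.COLOR_RGB2HSV)[:,:,1].astype(float);S=cv2.GaussianBlur(S,(3,3),0)
    def step(v): return np.argmax(np.convolve(v,[-1,-1,-1,0,1,1,1],'valid'))+3   # strongest fall
    l=np.float32([(L[0]+step(S[r,L[0]:L[1]]),r) for r in rows]);r_=np.float32([(Rr[1]-step(S[r,Rr[1]:Rr[0]:-1]),r) for r in rows])
    t=np.float32([(c,10+step(S[10:60,c])) for c in range(190,330,6)]);b=np.float32([(c,325-step(S[325:285:-1,c])) for c in range(205,318,6)])
    ln=lambda P:(lambda v:np.cross([v[2][0],v[3][0],1],[v[2][0]+v[0][0],v[3][0]+v[1][0],1]))(cv2.fitLine(P,cv2.DIST_HUBER,0,.01,.01))
    X=lambda a,c:(lambda q:q[:2]/q[2])(np.cross(a,c))
    l,r_,t,b=map(ln,(l,r_,t,b));uv=np.float64([X(t,l),X(t,r_),X(b,r_),X(b,l)])
    obj=np.float64([[.055,.031,.008],[.055,-.031,.008],[-.055,-.031,.008],[-.055,.031,.008]])
    _,rv,tv=cv2.solvePnP(obj,uv,K(p),p["D"]);Rc=p["R"].T@cv2.Rodrigues(rv)[0];tc=p["R"].T@(tv[:,0]-p["t"])
    print("uv",uv.round(1).tolist(),"err",np.abs(cv2.projectPoints(obj,rv,tv,K(p),p["D"])[0][:,0]-uv).max().round(2))
    T=Ro.from_euler("xyz",rot);return T.inv().apply(tc-pos),T.inv()*Ro.from_matrix(Rc),tc,Ro.from_matrix(Rc)
E
python3 - <<'E'
from hold import *
d=np.load("w4.npz");p={k:d[k] if d[k].ndim else float(d[k]) for k in d if k!="im"}
o,R,tc,Rc=slate_in_tool(d["im"],p,np.array([.51739,-.18957,.1827]),[3.1397,-.0064,-.0206])
print("slate in tool",o.round(4),"rel to Rx(pi)",(Ro.from_euler("x",-np.pi)*R).as_rotvec().round(4),"world",tc.round(4),Rc.as_rotvec().round(4))
# rest in top view
a=cv2.imread("pics/top0.png");h=cv2.cvtColor(a,cv2.COLOR_BGR2HSV)
print(h[150:215:4,183].tolist());print(h[185,165:200].tolist())
E
```

```text
uv [[168.0, 20.2], [340.9, 33.3], [321.8, 302.1], [186.3, 300.6]] err 3.95
slate in tool [ 0.0383 -0.0013 -0.0146] rel to Rx(pi) [ 0.069   0.0229 -0.015 ] world [ 0.5556 -0.1891  0.1975] [ 0.0674  0.0158 -0.0354]
[[16, 168, 161], [17, 176, 154], [16, 171, 160], [11, 198, 103], [12, 204, 105], [11, 196, 103], [11, 199, 104], [12, 208, 104], [11, 199, 104], [11, 201, 103], [13, 209, 105], [11, 195, 106], [12, 201, 108], [11, 191, 119], [15, 194, 105], [15, 175, 149], [15, 176, 152]]
[[15, 171, 139], [15, 171, 137], [15, 168, 138], [16, 179, 134], [16, 170, 138], [16, 166, 140], [16, 174, 138], [15, 174, 139], [16, 176, 139], [13, 185, 128], [12, 198, 112], [12, 193, 107], [12, 199, 100], [12, 193, 98], [12, 202, 97], [11, 203, 103], [11, 199, 104], [12, 209, 112], [12, 196, 100], [11, 197, 96], [12, 195, 94], [11, 201, 95], [12, 204, 104], [13, 194, 105], [12, 195, 98], [12, 227, 63], [11, 207, 100], [14, 197, 75], [16, 175, 149], [16, 176, 148], [16, 173, 150], [15, 172, 150], [16, 170, 153], [15, 173, 152], [15, 165, 156]]
```

move_arm --moves '[[[0.4,0,-0.04,0,0,0,0],[0.4,0,-0.09,0,0,0,0],[0.4,0,-0.14,0,0,0,0],[0.4,0,-0.19,0,0,0,0],[0.4,0,-0.23,0,0,0,0]]]'

```text
clock: 13.0
position: [0.5193, 0.0439, 0.177]
tool_rot: [-3.141, 0.002, -0.019]
force: [1.5, -0.4, -1.8]
grip_width: 0.0611
finger_force: 55.0
```

move_arm --moves '[[[0.4,0,-0.02,0,0,0,0],[0.4,0,-0.03,0,0,0,0],[0.4,0,-0.03,0,0,0,0],[0.4,0,-0.03,0,0,0,0],[0.4,0,-0.03,0,0,0,0]]]'

```text
clock: 13.5
position: [0.5209, 0.0693, 0.1778]
tool_rot: [3.141, 0.0, -0.022]
force: [0.1, 0.2, -1.5]
grip_width: 0.0605
finger_force: 55.0
```

```bash
python3 - <<'E'
from h import *
bot.grab_frame("top")
s=bot.observe();print(s["position"],s["tool_rot"])
p=bot.camera_params("wrist");im=bot.grab_frame("wrist")
np.savez("w5.npz",im=im,pos=s["position"],rot=s["tool_rot"],**p)
cv2.imwrite("pics/w5.png",cv2.resize(im,(800,600),interpolation=cv2.INTER_CUBIC)[:,:,::-1])
E
```

```text
[0.52096037 0.06953517 0.17791007] [ 3.14119752e+00  2.46697800e-04 -2.23192742e-02]
```

View pics/w5.png

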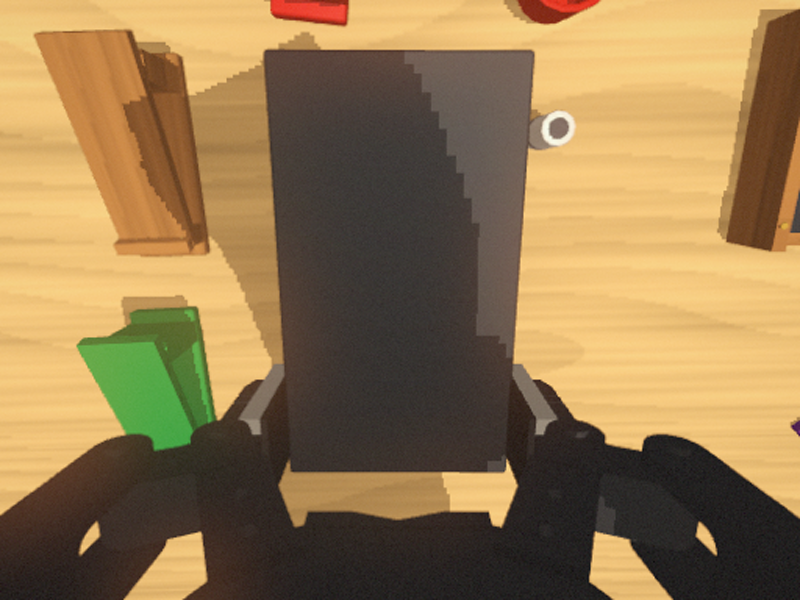

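The rest is at the left: face top corners (36,34) and (131,30), lip band from (116,241) to (208,252), in the 800x600 picture. The held slate's corners are (265,51), (533,51), (505,472), (291,471). I'll refine these corners and solve both poses.

```bash
python3 - <<'E'
from h import *
from scipy.optimize import least_squares
d=np.load("w5.npz");p={k:d[k] if d[k].ndim else float(d[k]) for k in d if k not in("im","pos","rot")}
g=cv2.cvtColor(d["im"],cv2.COLOR_RGB2GRAY)
def sub(P,w=4): return cv2.cornerSubPix(g,((np.float32(P)+.5)*.64-.5).reshape(-1,1,2),(w,w),(-1,-1),(3,50,.01))[:,0]
uv=sub([(265,51),(533,51),(505,472),(291,471)]);print("slate uv/.64",(uv/.64).round(1).tolist())
obj=np.float64([[.055,.031,.008],[.055,-.031,.008],[-.055,-.031,.008],[-.055,.031,.008]])
_,rv,tv=cv2.solvePnP(obj,uv.astype(float),K(p),p["D"]);Rc=p["R"].T@cv2.Rodrigues(rv)[0];tc=p["R"].T@(tv[:,0]-p["t"])
T=Ro.from_euler("xyz",d["rot"]);print("in tool",T.inv().apply(tc-d["pos"]).round(4),(Ro.from_euler("x",-np.pi)*T.inv()*Ro.from_matrix(Rc)).as_rotvec().round(4),"err",np.abs(cv2.projectPoints(obj,rv,tv,K(p),p["D"])[0][:,0]-uv).max())
r=sub([(36,34),(131,30),(117,254),(208,252),(116,241),(192,237)],3);print("rest/.64",(r/.64).round(1).tolist())
X=onplane(p,r[:2],.0649);print(X.round(4).tolist(),"width",np.linalg.norm(X[0]-X[1]),"yaw",np.arctan2(-(X[0]-X[1])[0],(X[0]-X[1])[1]))
F=Ro.from_euler("y",-np.radians(20)).as_matrix()  # rest x up-slope
def world(q,P): return Ro.from_euler("z",q[2]).apply(np.array(P)@F.T)+[q[0],q[1],.028]
M=np.array([[.108,.022,0],[.108,-.022,0],[0,.022,.008],[0,-.022,.008],[-.008,.022,.008],[-.008,-.022,.008]])
for name,idx in(("top2",[0,1]),):
    q=least_squares(lambda q:(proj(p,world(q,M[idx]))-r[idx]).ravel(),[.55,.213,0]).x;print(name,q.round(4))
    print("pred/.64",(proj(p,world(q,M))/.64).round(1).tolist())
    pt=bot.camera_params("top");print("top",proj(pt,world(q,M)).round(1).tolist())
    ps=bot.camera_params("scene");print("scene",proj(ps,world(q,M)).round(1).tolist())
E
```

```text
slate uv/.64 [[263.79998779296875, 49.20000076293945], [533.4000244140625, 50.20000076293945], [504.70001220703125, 471.70001220703125], [290.70001220703125, 470.70001220703125]]
in tool [ 0.0369 -0.0009 -0.0136] [-0.0004  0.0113 -0.001 ] err 0.5434175575815061
rest/.64 [[32.5, 33.599998474121094], [130.1999969482422, 29.100000381469727], [116.9000015258789, 254.3000030517578], [208.6999969482422, 252.39999389648438], [112.5, 243.89999389648438], [191.6999969482422, 236.6999969482422]]
[[0.6522, 0.241, 0.0649], [0.6537, 0.1949, 0.0649]] width 0.046117503300978635 yaw 0.03289538249524143
top2 [0.5515 0.2153 0.0261]
pred/.64 [[34.7, 33.1], [128.0, 29.5], [116.5, 243.7], [190.7, 240.5], [121.7, 255.5], [194.6, 252.3]]
top [[171.6, 161.5], [187.8, 160.6], [174.6, 201.3], [190.7, 200.4], [174.9, 204.1], [190.9, 203.3]]
scene [[336.1, 214.6], [319.8, 213.9], [332.2, 190.8], [317.0, 190.1], [331.9, 189.3], [316.8, 188.7]]
```

Slate in tool: (0.037, −0.001, −0.014), within 0.011 rad. Rest foot is about (0.5515, 0.215), yaw 0.026, and the top and scene views agree within 3 mm. Next is the plan to hover.

```bash
cat >> h.py <<'E'
FOOT=np.array([.5515,.215,.028]);YAW=.026
def rest_plan(P,o=(.0372,-.0007,-.0148)):
    RR=Ro.from_euler("z",YAW)*Ro.from_euler("y",-np.radians(20));RT=RR*Ro.from_euler("x",np.pi)
    plan(FOOT+RR.apply(P)-RT.apply(o),YAW,-np.radians(20))
    s=bot.observe();T=Ro.from_euler("xyz",s["tool_rot"]);print("slate now in rest",RR.inv().apply(s["position"]+T.apply(o)-FOOT).round(4),"grip",s["finger_force"])
E
python3 - <<'E'
from h import *
rest_plan([.061,0,.07])
E
```

```text
shift [ 0.0309 -0.1454  0.0899] turn [ 0.0014  0.0556 -0.0076] pos [0.521  0.0697 0.1779] rpy [ 3.1413e+00  1.0000e-04 -2.2000e-02] F [ 0.05  0.21 -1.8 ]
slate now in rest [ 0.0591 -0.1455  0.1538] grip 55.027111172676086
```

move_arm --moves '[[[0.4,0.005,-0.04,0,0,0.012,-0.001],[0.4,0.015,-0.085,0,0,0.03,-0.004],[0.4,0.025,-0.125,0.01,0,0.048,-0.007],[0.4,0.031,-0.145,0.03,0.0014,0.0556,-0.0076],[0.4,0.031,-0.145,0.07,0.0014,0.0556,-0.0076]]]'

```text
clock: 14.1
position: [0.5565, 0.2182, 0.1104]
tool_rot: [-3.136, -0.356, 0.028]
force: [1.3, 1.4, -3.6]
grip_width: 0.0607
finger_force: 55.0
```

move_arm --moves '[[[0.4,0,0,0,0,0,0],[0.4,0,0,0,0,0,0],[0.4,0,0,0,0,0,0],[0.4,0,0,0,0,0,0]]]'

```text
clock: 14.5
position: [0.5562, 0.2142, 0.1101]
tool_rot: [-3.139, -0.351, 0.024]
force: [0.9, 0.2, -1.6]
grip_width: 0.0608
finger_force: 55.7
```

```bash
python3 - <<'E'
from h import *
rest_plan([.061,0,.02])
E
```

```text
shift [-0.0088 -0.0001  0.0703] turn [-0.0003 -0.0003 -0.0003] pos [0.5562 0.2142 0.1101] rpy [-3.139  -0.3512  0.0241] F [ 0.95  0.15 -1.6 ]
slate now in rest [ 0.0696 -0.0003  0.0904] grip 55.66728472709656
```

move_arm --moves '[[[0.4,-0.002,0,0.025,0,0,0],[0.4,-0.005,0,0.05,0,0,0],[0.4,-0.008,0,0.065,0,0,0],[0.4,-0.008,0,0.072,0,0,0],[0.4,-0.008,0,0.074,0,0,0]]]'

```text
clock: 15.0
position: [0.5785, 0.2185, 0.0434]
tool_rot: [3.137, -0.335, 0.027]
force: [0.6, -0.4, -1.3]
grip_width: 0.0608
finger_force: 55.7
```

move_arm --moves '[[[0.4,0,0,0,0,0,0],[0.4,0,0,0,0,0,0],[0.4,0,0,0,0,0,0]]]'

```text
clock: 15.3
position: [0.5777, 0.2187, 0.0436]
tool_rot: [3.136, -0.335, 0.029]
force: [-0.0, -0.2, -2.1]
grip_width: 0.0607
finger_force: 55.7
```

```bash
python3 - <<'E'
from h import *
rest_plan([.061,0,.005])
w=bot.grab_frame("wrist");s=bot.grab_frame("scene")
i=cv2.resize(s[150:250,270:400],(780,600),interpolation=cv2.INTER_CUBIC);cv2.imwrite("pics/s6.png",i[:,:,::-1])
E
```

```text
shift [-0.006   0.0037  0.0155] turn [0.0007 0.0023 0.0004] pos [0.5777 0.2187 0.0436] rpy [ 3.1363 -0.3347  0.0285] F [-0.04 -0.18 -2.11]
slate now in rest [0.0675 0.0039 0.0199] grip 55.724753737449646
```

View pics/s6.png

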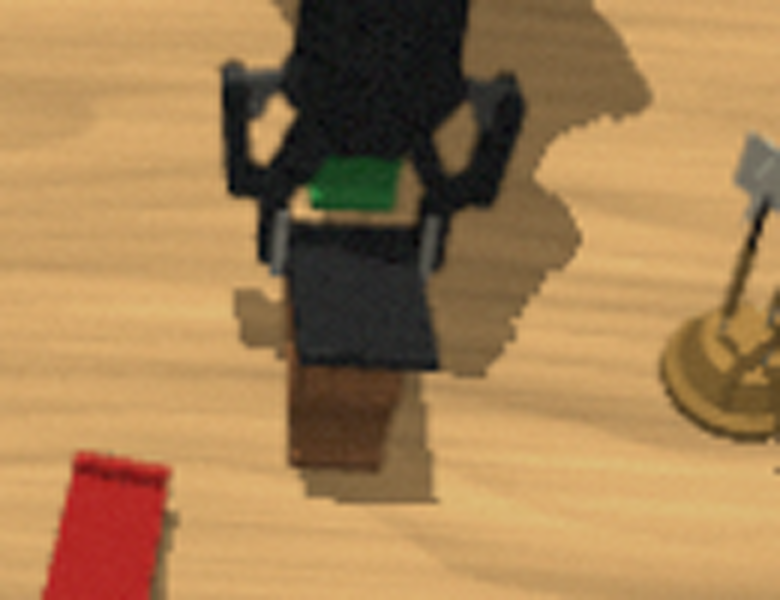

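The scene crop shows the slate's upper end at cols 295–438 over the rest's top edge at 290–405, about 4 mm too far to +y. That agrees with the state, so I'll check the joints and correct it.

```bash
python3 - <<'E'
from h import *
s=bot.observe();print(s["qpos"].round(3),s["qd"].round(3));rest_plan([.061,0,.012])
E
```

```text
[-0.667  0.691  0.162  2.022  0.435  0.162 -2.519] [ 0.001  0.005 -0.002  0.001  0.001 -0.002 -0.001]
shift [-0.006   0.0037  0.0083] turn [0.0007 0.0023 0.0004] pos [0.5777 0.2188 0.0433] rpy [ 3.1361 -0.3345  0.0288] F [ 0.14  0.21 -1.38]
slate now in rest [0.0673 0.0039 0.0197] grip 55.72494328022003
```

Joints 6 and 7 are at their limits (0.16 and −2.52), so the full 20° tilt can't be reached here. The slate may lie either way round, so I'll rise, untilt and turn the tool half round. The gripper then holds the slate's upper end, farther out, with joint 7 near +1.

move_arm --moves '[[[0.4,0,0,-0.03,0,0,0],[0.4,0,0,-0.07,0,-0.005,0],[0.4,0,0,-0.11,0,-0.02,0],[0.4,0,0,-0.15,0,-0.035,0],[0.4,0,0,-0.18,0,-0.0535,0]]]'

```text
clock: 15.9
position: [0.5176, 0.2184, 0.2167]
tool_rot: [3.139, 0.004, 0.028]
force: [0.8, -1.2, -3.1]
grip_width: 0.061
finger_force: 55.8
```

move_arm --moves '[[[0.4,0,0,0,0,0,-0.01],[0.4,0,0,0,0,0,-0.03],[0.4,0,0,0,0,0,-0.05],[0.4,0,0,0,0,0,-0.07],[0.4,0,0,0,0,0,-0.09]]]'

```text
clock: 16.4
position: [0.5185, 0.2179, 0.2131]
tool_rot: [3.138, 0.005, 0.597]
force: [-0.3, -0.6, -1.6]
grip_width: 0.0607
finger_force: 55.8
```

```bash
python3 - <<'E'
from h import *
s=bot.observe();print(s["qpos"].round(3),s["position"].round(3),s["tool_rot"].round(3),s["finger_force"])
E
```

```text
[-0.249  0.463 -0.352  1.771  0.196  0.947 -1.655] [0.519 0.218 0.213] [3.138 0.005 0.597] 55.794289112091064
```

move_arm --moves '[[[0.4,0,0,0,0,0,-0.022],[0.4,0,0,0,0,0,-0.044],[0.4,0,0,0,0,0,-0.066],[0.4,0,0,0,0,0,-0.088],[0.4,0,0,0,0,0,-0.11]]]'

```text
clock: 16.9
position: [0.5185, 0.2178, 0.213]
tool_rot: [-3.142, 0.006, 1.289]
force: [-0.2, -0.7, -0.9]
grip_width: 0.0612
finger_force: 55.8
```

move_arm --moves '[[[0.4,0,0,0,0,0,-0.022],[0.4,0,0,0,0,0,-0.044],[0.4,0,0,0,0,0,-0.066],[0.4,0,0,0,0,0,-0.088],[0.4,0,0,0,0,0,-0.11]]]'

```text
clock: 17.4
position: [0.5185, 0.2178, 0.213]
tool_rot: [-3.138, 0.005, 1.98]
force: [-0.5, 0.2, -1.0]
grip_width: 0.0607
finger_force: 55.8
```

move_arm --moves '[[[0.4,0,0,0,0,0,-0.022],[0.4,0,0,0,0,0,-0.044],[0.4,0,0,0,0,0,-0.066],[0.4,0,0,0,0,0,-0.088],[0.4,0,0,0,0,0,-0.11]]]'

```text
clock: 17.9
position: [0.5186, 0.2178, 0.213]
tool_rot: [-3.135, 0.001, 2.671]
force: [-0.6, 0.0, -1.5]
grip_width: 0.0605
finger_force: 55.8
```

move_arm --moves '[[[0.4,0,0,0,0,0,-0.022],[0.4,0,0,0,0,0,-0.044],[0.4,0,0,0,0,0,-0.066],[0.4,0,0,0,0,0,-0.078],[0.4,0,0,0,0,0,-0.078]]]'

```text
clock: 18.4
position: [0.5186, 0.2177, 0.2128]
tool_rot: [-3.136, -0.002, -3.126]
force: [0.3, -0.8, -0.8]
grip_width: 0.0608
finger_force: 55.8
```

```bash
cat >> h.py <<'E'
def rest_plan2(P,o=(.0372,-.0007,-.0148)):
    "slate turned half round: slate-in-rest frame has Rz(pi)"
    RR=Ro.from_euler("z",YAW)*Ro.from_euler("y",-np.radians(20));RT=RR*Ro.from_euler("z",np.pi)*Ro.from_euler("x",np.pi)
    s=bot.observe();T=Ro.from_euler("xyz",s["tool_rot"]);pos=FOOT+RR.apply(P)-RT.apply(o)
    print("shift",T.inv().apply(pos-s["position"]).round(4),"turn",((T.inv()*RT).as_rotvec()/2/np.pi).round(4))
    print("slate in rest",RR.inv().apply(s["position"]+T.apply(o)-FOOT).round(4),"rot",((RT.inv()*T).as_rotvec()).round(4),"F tool",T.inv().apply(s["force"]).round(2),"pos",s["position"].round(4),"q",s["qpos"].round(2))
E
python3 - <<'E'
from h import *
rest_plan2([.061,0,.06])
E
```

```text
shift [-0.1099 -0.0011  0.1085] turn [-0.0012 -0.0559 -0.0015]
slate in rest [0.0025 0.0033 0.2116] rot [0.0076 0.3513 0.0096] F tool [-0.29 -0.77  0.77] pos [0.5186 0.2177 0.2128] q [ 0.15  0.61 -0.96  1.75  0.56  1.09  0.59]
```

move_arm --moves '[[[0.4,-0.03,0,0,0,-0.01,0],[0.4,-0.06,0,0,0,-0.025,0],[0.4,-0.09,-0.001,0.01,-0.001,-0.042,-0.001],[0.4,-0.11,-0.001,0.04,-0.0012,-0.0559,-0.0015],[0.4,-0.11,-0.001,0.08,-0.0012,-0.0559,-0.0015]]]'

```text
clock: 18.9
position: [0.6295, 0.2182, 0.1333]
tool_rot: [3.14, 0.355, -3.119]
force: [1.4, 0.1, -1.9]
grip_width: 0.0606
finger_force: 55.8
```

move_arm --moves '[[[0.4,0,0,0,0,0,0],[0.4,0,0,0,0,0,0],[0.4,0,0,0,0,0,0],[0.4,0,0,0,0,0,0]]]'

```text
clock: 19.3
position: [0.6293, 0.2182, 0.1346]
tool_rot: [3.14, 0.351, -3.118]
force: [-0.9, 0.1, -1.9]
grip_width: 0.0608
finger_force: 55.8
```

```bash
python3 - <<'E'
from h import *
rest_plan2([.061,0,.012])
E
```

```text
shift [ 0.0116 -0.0006  0.0764] turn [ 0.      0.0003 -0.0004]
slate in rest [0.0724 0.0006 0.0883] rot [-0.0003 -0.0022  0.0025] F tool [1.51 0.1  1.46] pos [0.6293 0.2182 0.1346] q [ 0.    0.67 -0.72  1.85  1.04  0.7   0.26]
```

move_arm --moves '[[[0.4,0.003,0,0.02,0,0,0],[0.4,0.006,0,0.04,0,0,0],[0.4,0.009,-0.0006,0.06,0,0,0],[0.4,0.0116,-0.0006,0.072,0,0,0],[0.4,0.0116,-0.0006,0.0764,0,0,0]]]'

```text
clock: 19.8
position: [0.6437, 0.2177, 0.0565]
tool_rot: [3.142, 0.349, -3.117]
force: [-0.6, -0.4, -0.3]
grip_width: 0.0609
finger_force: 55.8
```

move_arm --moves '[[[0.4,0,0,0,0,0,0],[0.4,0,0,0,0,0,0],[0.4,0,0,0,0,0,0],[0.4,0,0,0,0,0,0]]]'

```text
clock: 20.2
position: [0.644, 0.2179, 0.0577]
tool_rot: [3.141, 0.35, -3.117]
force: [0.2, 0.6, -1.5]
grip_width: 0.0607
finger_force: 55.8
```

```bash
python3 - <<'E'
from h import *
rest_plan2([.06,0,.002])
E
```

```text
shift [-0.0001  0.0002  0.009 ] turn [-0.      0.0001 -0.0002]
slate in rest [ 0.0599 -0.0002  0.011 ] rot [ 0.0002 -0.0009  0.0014] F tool [0.27 0.58 1.5 ] pos [0.644  0.2179 0.0577] q [-0.06  0.79 -0.62  1.84  1.2   0.61  0.12]
```

move_arm --moves '[[[0.4,0,0,0.002,0,0,0],[0.4,0,0,0.004,0,0,0],[0.4,0,0,0.006,0,0,0],[0.4,0,0,0.0065,0,0,0],[0.4,0,0,0.0065,0,0,0]]]'

```text
clock: 20.7
position: [0.6458, 0.2179, 0.0506]
tool_rot: [3.142, 0.349, -3.117]
force: [0.6, -1.3, -1.8]
grip_width: 0.0608
finger_force: 55.8
```

move_arm --moves '[[[0.4,0,0,0.0005,0,0,0],[0.4,0,0,0.001,0,0,0],[0.4,0,0,0.0015,0,0,0],[0.4,0,0,0.0015,0,0,0]]]'

```text
clock: 21.1
position: [0.6465, 0.2179, 0.0494]
tool_rot: [3.141, 0.349, -3.117]
force: [0.4, 1.0, -1.2]
grip_width: 0.0606
finger_force: 55.8
```

move_arm --moves '[[[0.4,0,0,0.0005,0,0,0],[0.4,0,0,0.001,0,0,0],[0.4,0,0,0.001,0,0,0]]]'

```text
clock: 21.4
position: [0.6468, 0.2179, 0.0484]
tool_rot: [3.141, 0.349, -3.117]
force: [0.3, -0.3, -1.1]
grip_width: 0.0607
finger_force: 55.8
```

Estimated 1.5 mm above the face; continuing in half-millimetre steps.

move_arm --moves '[[[0.4,0,0,0.0004,0,0,0],[0.4,0,0,0.0008,0,0,0],[0.4,0,0,0.0008,0,0,0]]]'

```text
clock: 21.7
position: [0.6471, 0.2179, 0.0477]
tool_rot: [3.142, 0.349, -3.117]
force: [-0.3, -0.6, -1.6]
grip_width: 0.0609
finger_force: 55.8
```

move_arm --moves '[[[0.4,0,0,0.0004,0,0,0],[0.4,0,0,0.0007,0,0,0],[0.4,0,0,0.0007,0,0,0]]]'

```text
clock: 22.0
position: [0.6473, 0.2179, 0.0471]
tool_rot: [3.141, 0.349, -3.117]
force: [0.2, 0.0, -1.9]
grip_width: 0.0607
finger_force: 55.8
```

move_arm --moves '[[[0.4,0,0,0.0004,0,0,0],[0.4,0,0,0.0005,0,0,0],[0.4,0,0,0.0005,0,0,0]]]'

```text
clock: 22.3
position: [0.6475, 0.2179, 0.0466]
tool_rot: [3.142, 0.349, -3.117]
force: [-0.3, -0.5, -0.6]
grip_width: 0.0606
finger_force: 55.9
```

move_arm --moves '[[[0.4,0,0,0.0003,0,0,0],[0.4,0,0,0.0005,0,0,0],[0.4,0,0,0.0005,0,0,0]]]'

```text
clock: 22.6
position: [0.6476, 0.218, 0.0466]
tool_rot: [-3.142, 0.35, -3.117]
force: [-4.7, -1.6, 7.6]
grip_width: 0.0605
finger_force: 56.8
```

move_arm --moves '[[[0.4,0,0,0.0003,0,0,0],[0.4,0,0,0.0005,0,0,0],[0.4,0,0,0.0005,0,0,0]]]'

```text
clock: 22.9
position: [0.6478, 0.2181, 0.0465]
tool_rot: [-3.142, 0.35, -3.117]
force: [-9.9, -2.7, 15.0]
grip_width: 0.0607
finger_force: 57.7
```

```bash
python3 - <<'E'
from h import *
rest_plan2([.055,0,.0])
E
```

```text
shift [ 0.0047  0.0001 -0.0007] turn [-0.0001  0.0001 -0.0002]
slate in rest [ 0.0596 -0.     -0.0008] rot [ 0.0004 -0.0009  0.001 ] F tool [  4.24  -2.47 -17.56] pos [0.6478 0.2181 0.0465] q [-0.07  0.81 -0.61  1.84  1.22  0.6   0.1 ]
```

Contact is at the face height, at about 17 N. I'll ease off, then slide gently down-slope (tool +x) to the lip.

move_arm --moves '[[[0.4,0,0,-0.0007,0,0,0],[0.4,0,0,-0.0007,0,0,0],[0.4,0.001,0,-0.0007,0,0,0],[0.4,0.002,0,-0.0007,0,0,0],[0.4,0.002,0,-0.0007,0,0,0]]]'

```text
clock: 23.4
position: [0.6459, 0.218, 0.0459]
tool_rot: [3.141, 0.35, -3.117]
force: [-1.8, -0.6, 5.8]
grip_width: 0.061
finger_force: 56.5
```

```bash
python3 - <<'E'
from h import *
rest_plan2([.055,0,.0])
E
```

```text
shift [ 0.0027  0.0001 -0.0007] turn [-0.      0.0001 -0.0002]
slate in rest [ 0.0577 -0.0001 -0.0007] rot [ 0.0001 -0.0007  0.0012] F tool [-0.27 -0.55 -6.1 ] pos [0.6459 0.218  0.0459] q [-0.07  0.81 -0.61  1.84  1.23  0.6   0.09]
```

move_arm --moves '[[[0.4,0.0005,0,0,0,0,0],[0.4,0.001,0,0,0,0,0],[0.4,0.001,0,0,0,0,0]]]'

```text
clock: 23.7
position: [0.6452, 0.218, 0.0457]
tool_rot: [3.141, 0.35, -3.117]
force: [0.2, 0.4, 5.0]
grip_width: 0.0614
finger_force: 56.4
```

move_arm --moves '[[[0.4,0.0005,0,0,0,0,0],[0.4,0.001,0,0,0,0,0],[0.4,0.001,0,0,0,0,0]]]'

```text
clock: 24.0
position: [0.6451, 0.2179, 0.0457]
tool_rot: [3.141, 0.351, -3.118]
force: [7.4, 1.5, 3.5]
grip_width: 0.0609
finger_force: 56.1
```

```bash
python3 - <<'E'
from h import *
rest_plan2([.055,0,.0])
E
```

```text
shift [ 0.0019  0.0003 -0.0006] turn [-0.      0.0004 -0.0003]
slate in rest [ 0.0568 -0.0002 -0.0007] rot [ 0.     -0.0022  0.002 ] F tool [-8.16  1.31 -0.7 ] pos [0.6451 0.2179 0.0457] q [-0.07  0.8  -0.6   1.84  1.23  0.6   0.09]
```

The lip is touched: 8 N along the slope and the motion has stopped. I'll ease off a little and open slowly.

move_arm --moves '[[[0.4,-0.0005,0,0,0,0,0],[0.6,-0.0005,0,0,0,0,0],[0.74,-0.0005,0,0,0,0,0],[0.78,-0.0005,0,0,0,0,0],[0.82,-0.0005,0,0,0,0,0]]]' --force 20

```text
clock: 24.5
position: [0.6439, 0.2178, 0.0448]
tool_rot: [-3.142, 0.348, -3.117]
force: [-0.9, -0.3, -0.1]
grip_width: 0.0703
finger_force: 0.0
```

move_arm --moves '[[[0.86,0,0,0,0,0,0],[0.9,0,0,0,0,0,0],[0.95,0,0,0,0,0,0],[0.95,0,0,0,0,0,0]]]'

```text
clock: 24.9
position: [0.6443, 0.2178, 0.0451]
tool_rot: [3.141, 0.349, -3.117]
force: [0.3, -0.7, -0.9]
grip_width: 0.0809
finger_force: 0.0
```

move_arm --moves '[[[0.95,0,0,-0.01,0,0,0],[0.95,0,0,-0.03,0,0,0],[0.95,0,0,-0.06,0,0,0],[0.95,0,0,-0.1,0,0,0],[0.95,0,0,-0.14,0,0,0]]]'

```text
clock: 25.4
position: [0.5952, 0.2167, 0.1783]
tool_rot: [-3.141, 0.349, -3.116]
force: [1.3, -0.1, 0.5]
grip_width: 0.081
finger_force: 0.0
```

move_arm --moves '[[[0.95,0,0,0,0,0,0],[0.95,0,0,0,0,0,0],[0.95,0,0,0,0,0,0]]]'

```text
clock: 25.7
position: [0.5963, 0.2162, 0.1762]
tool_rot: [-3.141, 0.349, -3.117]
force: [-0.5, 0.2, -0.6]
grip_width: 0.0811
finger_force: 0.0
```

```bash
python3 - <<'E'
from h import *
s=bot.observe();p=bot.camera_params("wrist");im=bot.grab_frame("wrist");np.savez("w7.npz",im=im,**p)
t=bot.grab_frame("top");sc=bot.grab_frame("scene")
i=np.hstack([cv2.resize(im,(512,384)),np.vstack([cv2.resize(sc[150:246,275:371],(192,192)),cv2.resize(sc[140:260,130:250],(192,192))])])
cv2.imwrite("pics/w7.png",i[:,:,::-1]);rest_plan2([.055,0,0])
RR=Ro.from_euler("z",YAW)*Ro.from_euler("y",-np.radians(20))
w=lambda P:FOOT+RR.apply(P)
print(proj(p,w([[.11,.031,.008],[.11,-.031,.008],[0,-.031,.008],[0,.031,.008]])).round(1),proj(p,w([[0,-.022,.008],[0,.022,.008],[-.008,-.022,.008],[-.008,.022,.008]])).round(1))
E
```

```text
shift [1.000e-04 4.000e-04 1.383e-01] turn [-0.0001 -0.0002 -0.0002]
slate in rest [ 0.0553 -0.0003  0.1384] rot [0.0006 0.0014 0.0011] F tool [ 1.38 -0.42  0.1 ] pos [0.5961 0.2165 0.1757] q [ 0.03  0.57 -0.77  1.89  0.95  0.73  0.29]
[[287.6 208.3]
 [217.8 208.4]
 [213.3  76.3]
 [291.5  76.3]] [[224.6  76.3]
 [280.1  76.3]
 [224.4  65.4]
 [280.3  65.4]]
```

View pics/w7.png

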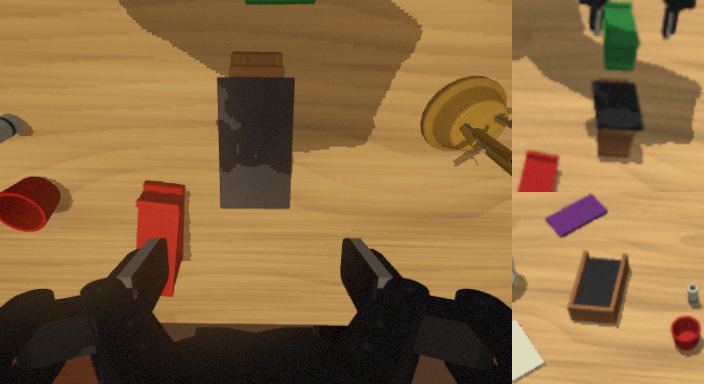

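The slate's lower edge is at row 77, cols 218–295, right against the lip (cols 230–285), centred and square. Its upper edge at row 208 matches the prediction of 208.3. The box still holds the other slates, and nothing is knocked over. I'm handing it in.

```bash
python3 -c "
from workcell import bot
print(bot.job_done())"
```

```text
the job is handed in; nothing more can be done
None
```

The job is handed in: the top slate was slid about 48 mm out under roughly 5 N and now lies centred, square and against the lip of the rest, with nothing knocked over; no verdict came back from the judging.

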